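Stand the honing stone in its sharpening stand

ROBOT

A 6-joint arm with a two-finger parallel gripper is mounted at the origin on the work surface. World frame = base frame: x ahead of the robot, y to its left, z up, the work surface at z = 0. Lengths are in m, angles in rad, forces in N, time in s.
With the tool pointing down it reaches from about 0.35 to 0.775 m from the base axis. Payload 5.5 kg.
Tool frame: the origin (TCP) lies where the fingers leave the gripper's body, on its centre line; the fingertips stand 73 mm ahead of it and the grasp point (between the pads) lies 54 mm ahead of it; z points along the fingers, y is the direction in which the jaws open and shut (so a half turn about z gives the same grasp; the last joint's range is limited). The gripper opens to 85 mm and grips with 20 to 120 N. Pads are 22 mm wide; open, the fingers measure 114 mm over their backs; the gripper's body (76 mm by 85 mm) begins 54 mm behind the grasp point. The pads swing forward as they close: fully open they stand 13 mm farther back than shut.
Start: joints at [-1.254, 0.313, 0.046, 1.304, 0, 1.431], TCP at [0.254, -0.516, 0.304] pointing down, gripper open.
Joint ranges: [-2.76, 2.76], [-0.86, 1.69], [-1.03, 1.26], [-2.2, 2.34], [-1.47, 1.5], [-3.14, 3.14]. Speed limits (rad/s): [2.57, 2.57, 3.14, 3.14, 3.14, 3.14].

INTERFACE

Orientations are given as a unit quaternion [w, x, y, z].
In Python, from workcell import env, read_camera, job, cut_out gives the robot as it stands.
- The arm moves only by the tool servo_tool, never from a script. Its argument "deltas" is a list of rows, each an object of numbers: "dx", "dy", "dz": the shift along the world's x, y, z in mm; "rx", "ry", "rz": the turn, a rotation vector about the world's x, y, z in rad; "fingers": the closure, from -1 (fully open) to 1 (shut). A call has 1 to 8 rows; each row shifts and turns the commanded pose from where the row before left it; what a row does not reach is not made up. A row lasts 1/10 s, in which the tool goes at most 50 mm and 8.59 degrees, less where a joint would pass 70% of its speed; a pose out of reach is approached as far as the arm can. A call is refused whole if a number of a shift passes 50 or a number of a turn 0.15, either way. A call with a gripper value outside its range is refused whole. The fingers move at their own pace and stop on an object; "newtons" is the grip in N (left out, the last holds). Time passes only in rows, so rows that do not move let the fingers close. It gives the time, the measured TCP pose, the force and the opening at its end, in the units of the state.
- env.get_state(): the state, without advancing time (a new reading comes with each control period).
- read_camera(name): name is "scene" or "top" or "wrist"; returns a dict with "img" (384x512x3 uint8, red, green, blue), "intrinsics" (3x3 intrinsics, pixels), "extrinsics" (4x4, takes a point from camera to world coordinates); the wrist camera has in their place "hand_eye" (4x4, takes a point from camera to tool coordinates, whose origin is the TCP and whose axes are the flange's). Camera axes: x right, y down, z forward; pixel columns grow to the right and rows downward; lengths in m; the calibration is good to about 2 mm. A picture is of the moment at which its call begins: read the wrist's pose just before it. There is no depth.
- job.hand_in(): hands the job in, once; it reports no verdict.
Trained networks look in the newest picture that a camera, given by its name, has taken for a name from the list of things; names that differ only in an ending like _2 or _b are one class to them, and where a whole thing is asked for, a point or a joint stands for the part that bears it (a point fixed in the world has none). Each returns a list of dicts, best first, with "confidence" (0 to 1); they miss things now and then, are a little off and sometimes report something else, mostly with a low value. They report only what shows in the picture. A call takes as long as a camera call. They do not tell look-alikes from the thing itself.
- cut_out(target, camera): "region" (384x512 bool, what is visible of it) and "extent" ([left, top, right, bottom] in pixels, round what is visible of it).
The state is a dict: "clock": time; "joint_pos": joint angles; "qvel": joint speeds; "tau": joint torques, N m; "tcp_pos": TCP position; "orientation": TCP orientation; "wrist_force": force on the tool from outside, world axes, zero at the start; "ft_torque": the same for the moment, N m; "finger_gap": finger opening in m.
Only numpy, scipy, OpenCV 4.12 (cv2) and the standard library are available. Lean on these libraries where they do the work, as an engineer would, in place of code of your own. Each camera call takes 0.05 s, during which the arm holds its last target. There are 200 camera calls.

TASK

Get the honing station ready: lift the dust lid off the stone stand and set it down flat on the open bench, knob up, then take the longer of the two honing stones from the sloping rest and stand it upright in the stand's slot, all the way down. Set both down without dropping them, and leave the shorter stone, the puck, the bottle and the brush where they are.

Things in the scene. Friction and masses are not known exactly. Their poses are not given: they have to be found in the camera images.
- stand: Fixed steel block, 100 (x) x 110 (y) x 60 mm high, on a dark 128 x 138 x 8 mm foot plate. Origin: centre of its underside on the bench, z up. In the middle of its top is the slot, open upward, 26 mm along the stand's x by 49 mm along its y, 40 mm deep; its top 5 mm flare out at 45 degrees to a 36 x 59 mm mouth; at the start the lid hides it.
- slot_floor (a point): Centre of the floor of the slot, 20 mm above the bench and 40 mm below the stand's top; axes as the stand's.
- lid: Loose aluminium lid, 0.15 to 0.31 kg, 114 (x) x 124 (y) x 14 mm high: a 4 mm plate with a 10 mm deep, 4 mm thick skirt that hangs loosely over the stand's top (about 3 mm play). Origin: centre of the skirt's lower edge, z up through the knob. It starts on the stand with its origin 50 mm above the bench. The bench to the right (-y) of the stand, on the robot's side of the brush, is free.
- lid_knob (a point): Middle of the lid's black round knob, 32 mm across and 26 mm tall (14 mm of thinner stem below it), 41 mm above the lid's origin, on its axis. Knob's underside is 14 mm above the lid's plate.
- rest: Fixed aluminium rest, 120 (x) x 200 (y) mm foot plate, origin at the centre of its underside, z up. Two bays, 55 mm to its +y and -y, each a 30 mm wide, 100 mm long back strip leaning 29 degrees from vertical, top towards the rest's -x (robot side), with a foot ledge and cheeks 16 mm up the stone. Each bay holds a loose stone leaning on its strip; which stone is where varies.
- long_stone: The longer honing stone, a grey bar 160 mm long (its z), 45 mm wide (its y), 22 mm thick (its x), 0.25 to 0.47 kg. Origin: centre of its lower end face; z runs along its length to the upper end. It starts leaning 29 degrees from vertical; its upper 60 mm stand clear of the strip. Either end may go down into the slot, either way round.
- long_stone_mid (a point): Middle of the longer stone, 80 mm from either end.
- short_stone: The shorter honing stone, same section and grey, 100 mm long; origin and axes likewise. Leave it in its bay.
- puck: Black rubber puck, 76 mm across, 25 mm high, flat on the bench beyond the stand; origin at the centre of its underside.
- oil_bottle: Closed white bottle, 60 mm across, 150 mm tall, standing on the bench; origin at the centre of its underside.
- brush: Wooden bench brush 170 mm long (its y), 28 mm wide, 24 mm high, lying on the bench to the right (-y) of the stand; origin at the centre of its underside.
There are look-alikes about, which are no part of the job. What is shaped like the long_stone but red or yellow is not meant.

How it is judged:
On the way, in this order (a step that is already met when the one before it is completed fails the run):
1. the lid lies flat on the bench, knob up, released (height (world z) of lid below 0.006 m and angle between lid's own z axis and vertical below 0.06 rad and linear speed of lid below 0.03 m/s and contact force between lid and the fingers below 0.2 N), for 0.2 s.
2. the longer stone stands upright in the slot, all the way down (z of long_stone_mid in the frame of slot_floor between 0.075 and 0.084 m and horizontal distance between long_stone_mid and slot_floor below 0.012 m and angle between the z axis of long_stone and the z axis of stand, either way round below 0.12 rad), for 0.2 s.
At the end, for the whole second after the job is handed in: The lid lies flat on the bench (lower edge within 6 mm, tilt under 3.4 degrees), knob up; the longer stone stands in the slot, within 0.12 rad of upright, its middle within 12 mm of the slot axis and 75 to 84 mm above the slot floor (80 is fully down); both released and at rest (all of step 1 and all of step 2 and linear speed of long_stone below 0.03 m/s and contact force between long_stone and the fingers below 0.2 N); the robot touches nothing.
It fails at once if the lid is dropped (moves faster than 0.7 m/s, a fall of about 25 mm, while not held) (linear speed of lid above 0.7 m/s and contact force between lid and the fingers below 0.2 N).
It fails at once if the longer stone is dropped (moves faster than 0.7 m/s while not held) (linear speed of long_stone above 0.7 m/s and contact force between long_stone and the fingers below 0.2 N).
It fails at once if the shorter stone, puck, bottle or brush is moved more than 20 mm (distance of any of short_stone, puck, oil_bottle, brush from where it was at the start of the episode above 0.02 m).
It also fails if it takes over 72 s, if anything falls off the work surface, if the arm or the gripper's body presses on something with over 40 N, if the wrist force passes 120 N, or if a joint passes its speed limit or range.

## Working session

There is one attempt and no reset: what is moved stays moved. The work goes in short steps, Python scripts to look and compute and a tool call to move; the robot and the scene stay as the last step left them, time stands still between calls to the robot, and variables do not carry over. Pictures are saved under pics/ and viewed, about 8 in all and at most 12, crops included, and the job is handed in when it is done.

Besides the shell and the picture viewer there is one more tool, called as a command line: name --argument value ..., lists and objects as JSON in quotes. servo_tool: Moves the arm, as the interface text tells. Its arguments: {"type":"object","properties":{"deltas":{"type":"array"},"newtons":{"type":"number"}},"required":["deltas"]}

```bash
ls; mkdir -p pics
cat > h.py <<'E'
from workcell import env, read_camera, job, cut_out
import numpy as np, cv2
from scipy.spatial.transform import Rotation as R
def save(n,im,s=1): cv2.imwrite(f'pics/{n}.png',cv2.resize(im[:,:,::-1],None,fx=s,fy=s))
E
python3 - <<'E'
from h import *
s=env.get_state(); print({k:np.round(v,3).tolist() for k,v in s.items()})
np.set_printoptions(precision=3,suppress=True)
ims=[]
for c in ('scene','top'):
    d=read_camera(c); save(c,d['img'],1.5); print(c,d['intrinsics'],d['extrinsics'])
    for t in ('stand','lid','lid_knob','rest','long_stone','short_stone','puck','oil_bottle','brush'):
        for r in cut_out(t,c)[:3]:
            m=r['region']; ys,xs=np.nonzero(m)
            print(c,t,round(r['confidence'],2),r['extent'],xs.mean().round(1),ys.mean().round(1),m.sum(),cv2.minAreaRect(np.c_[xs,ys].astype(np.float32)))
E
```

```text
pics
{'clock': 0.0, 'joint_pos': [-1.254, 0.314, 0.045, 1.304, -0.0, 1.431], 'qvel': [-0.0, -0.0, 0.002, 0.0, 0.0, -0.0], 'tau': [0.0, -48.063, 29.853, 0.019, -0.0, -0.0], 'tcp_pos': [0.253, -0.516, 0.303], 'orientation': [-0.001, 0.974, 0.226, -0.0], 'wrist_force': [0.391, 0.436, 0.435], 'ft_torque': [0.002, 0.024, 0.009], 'finger_gap': 0.085}
scene [[348.313   0.    254.379]
 [  0.    348.313 192.851]
 [  0.      0.      1.   ]] [[-0.553  0.592 -0.585  1.091]
 [ 0.833  0.39  -0.393  0.332]
 [-0.005 -0.705 -0.709  0.649]
 [ 0.     0.     0.     1.   ]]
scene stand 0.57 [196.1, 168.0, 255.5, 199.8] 226.8 187.2 901 ((227.5196533203125, 188.08360290527344), (30.290449142456055, 64.18827819824219), 76.75948333740234)
scene lid 0.74 [108.6, 149.1, 144.3, 205.1] 125.1 178.9 1183 ((124.00000762939453, 176.0), (58.1859016418457, 25.930675506591797), 71.56504821777344)
scene lid 0.69 [196.0, 145.1, 254.1, 185.3] 225.1 165.4 1673 ((224.52496337890625, 164.8802032470703), (54.90448760986328, 35.61041259765625), 11.768289566040039)
scene lid_knob 0.57 [195.0, 150.5, 254.9, 184.5] 225.3 165.5 15
[... 2812 characters left out ...]
246.8] 315.6 219.7 2207 ((315.5500183105469, 219.64999389648438), (45.853023529052734, 49.33152770996094), 71.56504821777344)
top puck 0.67 [279.4, 130.0, 309.0, 160.4] 294.5 145.8 641 ((294.5, 146.0), (28.0, 27.0), 90.0)
top oil_bottle 0.56 [364.4, 134.8, 398.0, 164.0] 380.1 147.6 702 ((380.75006103515625, 147.25001525878906), (24.041629791259766, 36.06244659423828), 45.0)
top brush 0.94 [371.9, 190.9, 439.3, 210.5] 402.6 199.4 681 ((403.14227294921875, 199.28286743164062), (11.380647659301758, 63.715309143066406), 78.2317123413086)
top brush 0.57 [148.3, 172.8, 224.3, 235.7] 191.0 207.3 2269 ((187.01895141601562, 205.65985107421875), (45.080810546875, 73.09944915771484), 70.25315856933594)
```

Run:
```python
import cv2,numpy as np
a=cv2.imread('pics/scene.png');b=cv2.imread('pics/top.png')
b=b[130:400,90:690]; a=a[200:530,130:730]
cv2.imwrite('pics/both.png',np.vstack([a,b]))
```

```text
(no output)
```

View pics/both.png

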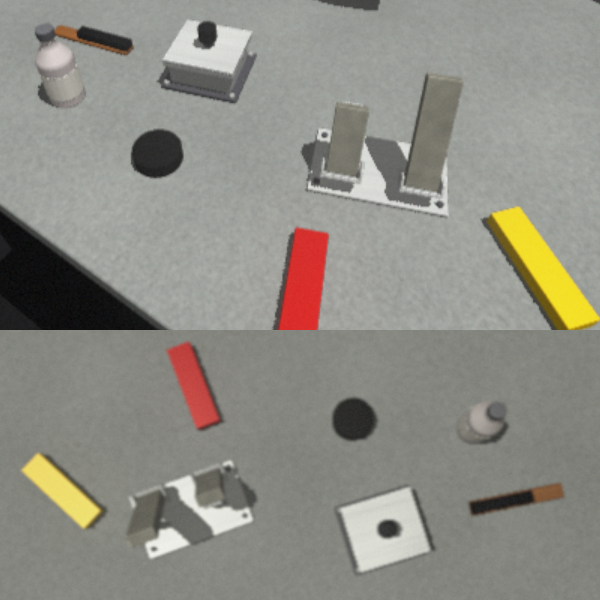

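```bash
cat >> h.py <<'E'
from scipy.optimize import minimize
def wcam(c):
    s=env.get_state(); d=read_camera(c)
    if c=='wrist':
        T=np.eye(4); q=s['orientation']; T[:3,:3]=R.from_quat([q[1],q[2],q[3],q[0]]).as_matrix(); T[:3,3]=s['tcp_pos']
        d['extrinsics']=T@d['hand_eye']
    return d
def proj(d,P):
    E=np.linalg.inv(d['extrinsics']); p=P@E[:3,:3].T+E[:3,3]; p=p@d['intrinsics'].T
    return p[:,:2]/p[:,2:]
def ray(d,uv,z):
    E=d['extrinsics']; v=E[:3,:3]@np.linalg.inv(d['intrinsics'])@[uv[0],uv[1],1]; return E[:3,3]+v*(z-E[2,3])/v[2]
def box(sx,sy,z0,z1): return np.array([[i*sx/2,j*sy/2,k] for i in(-1,1) for j in(-1,1) for k in(z0,z1)])
def hullmask(d,P,S=4):
    m=np.zeros((384*S//1,512*S),np.uint8); h=cv2.convexHull((proj(d,P)*S+S/2).astype(np.float32))
    cv2.fillConvexPoly(m,np.round(h*16).astype(np.int32),1,shift=4); return m
def fit(views,place,p0,step):
    # views: (camera dict, region); place(p)->points
    tg=[(d,cv2.resize(r.astype(np.float32),None,fx=4,fy=4)>.5) for d,r in views]
    def c(p):
        return sum(1-(a&b).sum()/(a|b).sum() for d,b in tg for a in [hullmask(d,place(p))>0])
    sim=np.vstack([p0]+[np.array(p0)+np.eye(len(p0))[i]*step[i] for i in range(len(p0))])
    r=minimize(c,p0,method='Nelder-Mead',options=dict(initial_simplex=sim,maxfev=250,xatol=1e-4)); return r.x,r.fun
E
cat > m1.py <<'E'
from h import *
np.set_printoptions(precision=4,suppress=True)
ds={c:wcam(c) for c in('scene','top')}
def best(t,c,u):
    rs=[r for r in cut_out(t,c)]; rs.sort(key=lambda r:np.hypot(*(np.array([(r['extent'][0]+r['extent'][2])/2,(r['extent'][1]+r['extent'][3])/2])-u))); return rs[0]['region']
Rz=lambda a:R.from_euler('z',a).as_matrix()
t=ds['top']
for n,uv,z in(('lid',(315.8,219.4),.064),('long',(157,212),.08),('short',(199,191),.05),('brush',(402.6,199.4),.024),('puck',(294.5,145.8),.025),('bottle',(380,147.6),.08)): print(n,ray(t,uv,z))
x0=ray(t,(315.8,219.4),.064)
print('lid',fit([(t,best('lid','top',(315,219))),(ds['scene'],best('lid_knob','scene',(225,165)))],lambda p:box(.114,.124,.060,.064)@Rz(p[2]).T+[p[0],p[1],0],[x0[0],x0[1],.27],[.01,.01,.1]))
tilt=R.from_euler('y',-29,degrees=True).as_matrix()
for n,L,ut,us,t0 in(('long_stone',.16,(157,212),(374,221),ray(t,(157,212),.08)),('short_stone',.1,(199,191),(318,225),ray(t,(199,191),.05))):
    print(n,fit([(t,best(n,'top',ut)),(ds['scene'],best(n,'scene',us))],lambda p:(box(.022,.045,-L/2,L/2)@tilt.T)@Rz(p[3]).T+p[:3],[*t0[:2],t0[2]+.01,.33],[.01,.01,.01,.1]))
E
python3 m1.py
```

```text
lid [ 0.5579 -0.1173  0.064 ]
long [0.5746 0.2863 0.08  ]
short [0.6313 0.1855 0.05  ]
brush [ 0.6126 -0.3516  0.024 ]
puck [ 0.7569 -0.0667  0.025 ]
bottle [ 0.74   -0.2793  0.08  ]
lid (array([ 0.5584, -0.1162,  0.3006]), np.float64(0.11906042950201179))
long_stone (array([0.5772, 0.2791, 0.1042, 0.3688]), np.float64(0.17495676586556042))
short_stone (array([0.6292, 0.1818, 0.0801, 0.3604]), np.float64(0.22603389466314605))
```

servo_tool --deltas '[{"dx": 20, "dy": 27, "fingers": -1}, {"dx": 20, "dy": 27}, {"dx": 20, "dy": 27}, {"dx": 20, "dy": 27}, {"dx": 20, "dy": 27}, {"dx": 20, "dy": 27}, {"dx": 20, "dy": 27}, {"dx": 20, "dy": 27}]' --newtons 60

```text
invalid input at $.deltas[0]: expected keys dx, dy, dz, rx, ry, rz, fingers
```

servo_tool --deltas '[{"dx": 20, "dy": 27}, {"dx": 20, "dy": 27}, {"dx": 20, "dy": 27}, {"dx": 20, "dy": 26}, {"dx": 20, "dy": 26}, {"dx": 20, "dy": 26}, {"dx": 20, "dy": 25}, {"dx": 5}]'

```text
invalid input at $.deltas[0]: expected keys dx, dy, dz, rx, ry, rz, fingers
```

Run:
```python
from h import *
s=env.get_state(); print(s['tcp_pos'],s['orientation'],s['joint_pos'])
d=wcam('wrist'); save('w1',d['img'],1)
print(d['extrinsics'].round(3).tolist(), d['intrinsics'])
print('expect knob px',proj(d,np.array([[.5584,-.1162,.104],[.5584,-.1162,.091]])))
for t in('lid','lid_knob'):
    for r in cut_out(t,'wrist')[:2]:
        ys,xs=np.nonzero(r['region']); rr=cv2.minAreaRect(np.c_[xs,ys].astype(np.float32)); print(t,r['confidence'],r['extent'],rr,ray(d,rr[0],.064))
```

```text
[ 0.25364787 -0.51608162  0.30394146] [6.79136310e-05 9.74026892e-01 2.26432347e-01 2.93659786e-05] [-1.25357222e+00  3.13183987e-01  4.61223603e-02  1.30359420e+00
  4.64534158e-05  1.43119378e+00]
[[0.44, -0.862, -0.251, 0.318], [-0.898, -0.422, -0.124, -0.486], [0.0, 0.28, -0.96, 0.375], [0.0, 0.0, 0.0, 1.0]] [[264.82046148   0.         255.75884223]
 [  0.         264.82046148 192.85647904]
 [  0.           0.           1.        ]]
expect knob px [[-133.13651624 -563.63524489]
 [-103.97990635 -512.70453654]]
```

View pics/w1.png

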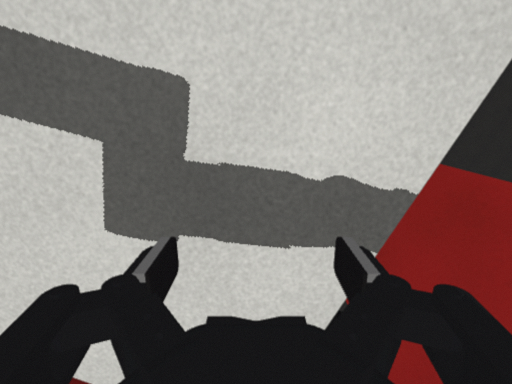

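The moves were refused because every key is required, so this picture shows only bare bench, the fingers (tips near 165,240 and 345,240) and a red mat. I'll resend with full rows.

servo_tool --deltas '[{"dx": 20, "dy": 27, "dz": 0, "rx": 0, "ry": 0, "rz": 0, "fingers": -1}, {"dx": 20, "dy": 27, "dz": 0, "rx": 0, "ry": 0, "rz": 0, "fingers": -1}, {"dx": 20, "dy": 27, "dz": 0, "rx": 0, "ry": 0, "rz": 0, "fingers": -1}, {"dx": 20, "dy": 27, "dz": 0, "rx": 0, "ry": 0, "rz": 0, "fingers": -1}, {"dx": 20, "dy": 27, "dz": 0, "rx": 0, "ry": 0, "rz": 0, "fingers": -1}, {"dx": 20, "dy": 27, "dz": 0, "rx": 0, "ry": 0, "rz": 0, "fingers": -1}, {"dx": 20, "dy": 27, "dz": 0, "rx": 0, "ry": 0, "rz": 0, "fingers": -1}, {"dx": 20, "dy": 27, "dz": 0, "rx": 0, "ry": 0, "rz": 0, "fingers": -1}]' --newtons 60

```text
clock: 2.35
tcp_pos: [0.4143, -0.2989, 0.3041]
orientation: [0.0, 0.974, 0.226, 0.0]
wrist_force: [-0.3, -0.1, -0.4]
finger_gap: 0.0853
```

servo_tool --deltas '[{"dx": 20, "dy": 27, "dz": 0, "rx": 0, "ry": 0, "rz": 0, "fingers": -1}, {"dx": 20, "dy": 27, "dz": 0, "rx": 0, "ry": 0, "rz": 0, "fingers": -1}, {"dx": 20, "dy": 27, "dz": 0, "rx": 0, "ry": 0, "rz": 0, "fingers": -1}, {"dx": 20, "dy": 27, "dz": 0, "rx": 0, "ry": 0, "rz": 0, "fingers": -1}, {"dx": 20, "dy": 25, "dz": 0, "rx": 0, "ry": 0, "rz": 0, "fingers": -1}, {"dx": 20, "dy": 25, "dz": 0, "rx": 0, "ry": 0, "rz": 0, "fingers": -1}, {"dx": 20, "dy": 25, "dz": 0, "rx": 0, "ry": 0, "rz": 0, "fingers": -1}, {"dx": 5, "dy": 0, "dz": 0, "rx": 0, "ry": 0, "rz": 0, "fingers": -1}]'

```text
clock: 3.15
tcp_pos: [0.5601, -0.1144, 0.3038]
orientation: [-0.0, 0.974, 0.228, 0.0]
wrist_force: [0.0, -0.1, -0.1]
finger_gap: 0.0855
```

Run:
```python
from h import *
s=env.get_state(); print(s['tcp_pos'],s['orientation'],s['joint_pos'])
d=wcam('wrist'); save('w2',d['img'],1)
print('expect knob px',proj(d,np.array([[.5584,-.1162,.104],[.5584,-.1162,.091]])))
for t in('lid','lid_knob'):
    for r in cut_out(t,'wrist')[:2]:
        ys,xs=np.nonzero(r['region']); rr=cv2.minAreaRect(np.c_[xs,ys].astype(np.float32)); print(t,r['confidence'],r['extent'],rr,ray(d,rr[0],.064))
```

```text
[ 0.56008163 -0.11435543  0.30383915] [-2.49513618e-04  9.73562048e-01  2.28422248e-01  3.90054091e-04] [-3.42156589e-01  3.06302282e-01  3.63351110e-02  1.30044387e+00
  8.42112672e-04  2.33852262e+00]
expect knob px [[255.62866052 187.46917725]
 [255.63656878 184.41685112]]
lid 0.93 [204.2, 124.1, 316.7, 230.1] ((257.81756591796875, 177.15541076660156), (107.82212829589844, 94.14940643310547), 8.972625732421875) [ 0.56141873 -0.11761211  0.064     ]
lid_knob 0.8 [199.4, 121.9, 318.0, 229.0] ((257.88629150390625, 176.75796508789062), (107.20069885253906, 93.50393676757812), 8.530765533447266) [ 0.56189314 -0.11746813  0.064     ]
```

View pics/w2.png

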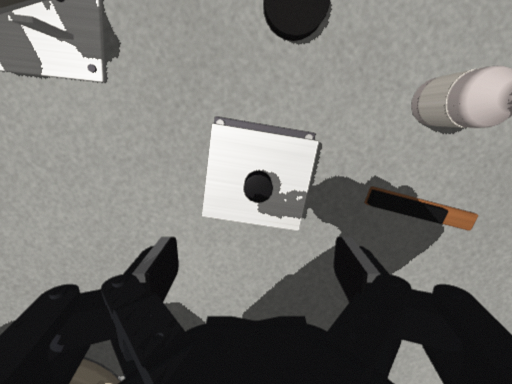

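The lid is centred at about (258,177) with its knob at (258,186), which puts the knob near (0.560, -0.1175). The brush, bottle and puck are clear. Next I descend and grip.

servo_tool --deltas '[{"dx": 0, "dy": -3, "dz": -35, "rx": 0, "ry": 0, "rz": 0, "fingers": -1}, {"dx": 0, "dy": 0, "dz": -40, "rx": 0, "ry": 0, "rz": 0, "fingers": -1}, {"dx": 0, "dy": 0, "dz": -35, "rx": 0, "ry": 0, "rz": 0, "fingers": -1}, {"dx": 0, "dy": 0, "dz": -25, "rx": 0, "ry": 0, "rz": 0, "fingers": -1}, {"dx": 0, "dy": 0, "dz": -15, "rx": 0, "ry": 0, "rz": 0, "fingers": -1}, {"dx": 0, "dy": 0, "dz": -7, "rx": 0, "ry": 0, "rz": 0, "fingers": -1}, {"dx": 0, "dy": 0, "dz": 0, "rx": 0, "ry": 0, "rz": 0, "fingers": -1}]' --newtons 50

```text
clock: 4.0
tcp_pos: [0.5576, -0.1208, 0.1463]
orientation: [-0.0, 0.974, 0.226, -0.001]
wrist_force: [-0.0, -0.4, 0.1]
finger_gap: 0.0858
```

servo_tool --deltas '[{"dx": 0, "dy": 0, "dz": 0, "rx": 0, "ry": 0, "rz": 0, "fingers": 1}, {"dx": 0, "dy": 0, "dz": 0, "rx": 0, "ry": 0, "rz": 0, "fingers": 1}, {"dx": 0, "dy": 0, "dz": 0, "rx": 0, "ry": 0, "rz": 0, "fingers": 1}, {"dx": 0, "dy": 0, "dz": 0, "rx": 0, "ry": 0, "rz": 0, "fingers": 1}, {"dx": 0, "dy": 0, "dz": 0, "rx": 0, "ry": 0, "rz": 0, "fingers": 1}, {"dx": 0, "dy": 0, "dz": 0, "rx": 0, "ry": 0, "rz": 0, "fingers": 1}, {"dx": 0, "dy": 0, "dz": 0, "rx": 0, "ry": 0, "rz": 0, "fingers": 1}, {"dx": 0, "dy": 0, "dz": 0, "rx": 0, "ry": 0, "rz": 0, "fingers": 1}]'

```text
clock: 4.8
tcp_pos: [0.5591, -0.1201, 0.148]
orientation: [0.0, 0.974, 0.227, 0.001]
wrist_force: [-0.0, 0.4, 5.6]
finger_gap: 0.0305
```

servo_tool --deltas '[{"dx": 0, "dy": 0, "dz": 3, "rx": 0, "ry": 0, "rz": 0, "fingers": 1}, {"dx": 0, "dy": 0, "dz": 5, "rx": 0, "ry": 0, "rz": 0, "fingers": 1}, {"dx": 0, "dy": 0, "dz": 8, "rx": 0, "ry": 0, "rz": 0, "fingers": 1}, {"dx": 0, "dy": 0, "dz": 12, "rx": 0, "ry": 0, "rz": 0, "fingers": 1}, {"dx": 0, "dy": 0, "dz": 15, "rx": 0, "ry": 0, "rz": 0, "fingers": 1}, {"dx": 0, "dy": 0, "dz": 12, "rx": 0, "ry": 0, "rz": 0, "fingers": 1}, {"dx": 0, "dy": 0, "dz": 5, "rx": 0, "ry": 0, "rz": 0, "fingers": 1}, {"dx": 0, "dy": 0, "dz": 0, "rx": 0, "ry": 0, "rz": 0, "fingers": 1}]'

```text
clock: 5.6
tcp_pos: [0.5592, -0.1203, 0.2082]
orientation: [0.001, 0.974, 0.226, 0.001]
wrist_force: [0.2, -0.2, -2.1]
finger_gap: 0.0306
```

servo_tool --deltas '[{"dx": -5, "dy": -10, "dz": 0, "rx": 0, "ry": 0, "rz": 0, "fingers": 1}, {"dx": -13, "dy": -23, "dz": 0, "rx": 0, "ry": 0, "rz": 0, "fingers": 1}, {"dx": -18, "dy": -33, "dz": 0, "rx": 0, "ry": 0, "rz": 0, "fingers": 1}, {"dx": -18, "dy": -33, "dz": 0, "rx": 0, "ry": 0, "rz": 0, "fingers": 1}, {"dx": -18, "dy": -33, "dz": 0, "rx": 0, "ry": 0, "rz": 0, "fingers": 1}, {"dx": -18, "dy": -33, "dz": 0, "rx": 0, "ry": 0, "rz": 0, "fingers": 1}, {"dx": -13, "dy": -23, "dz": 0, "rx": 0, "ry": 0, "rz": 0, "fingers": 1}, {"dx": -5, "dy": -10, "dz": 0, "rx": 0, "ry": 0, "rz": 0, "fingers": 1}]'

```text
clock: 6.4
tcp_pos: [0.4486, -0.3203, 0.2061]
orientation: [-0.0, 0.974, 0.225, -0.001]
wrist_force: [-0.4, -0.3, -1.6]
finger_gap: 0.0307
```

Run:
```python
from h import *
s=env.get_state(); print(s['tcp_pos'],s['wrist_force'],s['finger_gap'])
d=wcam('wrist'); e=wcam('scene'); save('p3',np.vstack([d['img'][100:384],e['img'][90:290]]))
```

```text
[ 0.44855853 -0.32032372  0.20609064] [-0.44418061 -0.33527126 -1.59745589] 0.030704945194243896
```

View pics/p3.png

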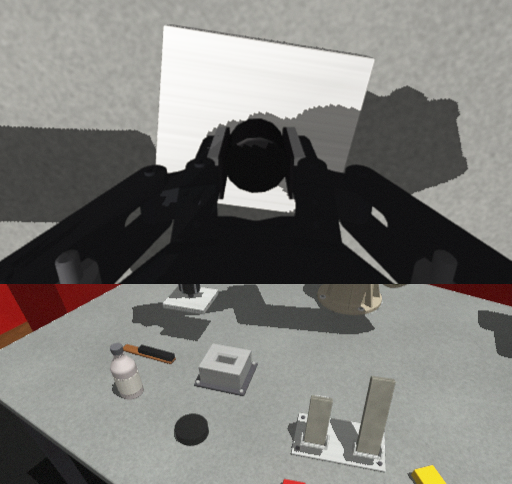

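The lid hangs level from the knob (crop 255,155), and the scene view shows the slot open at (228,358). Next I lower it.

servo_tool --deltas '[{"dx": 0, "dy": 0, "dz": -15, "rx": 0, "ry": 0, "rz": 0, "fingers": 1}, {"dx": 0, "dy": 0, "dz": -25, "rx": 0, "ry": 0, "rz": 0, "fingers": 1}, {"dx": 0, "dy": 0, "dz": -25, "rx": 0, "ry": 0, "rz": 0, "fingers": 1}, {"dx": 0, "dy": 0, "dz": -20, "rx": 0, "ry": 0, "rz": 0, "fingers": 1}, {"dx": 0, "dy": 0, "dz": -10, "rx": 0, "ry": 0, "rz": 0, "fingers": 1}, {"dx": 0, "dy": 0, "dz": -6, "rx": 0, "ry": 0, "rz": 0, "fingers": 1}, {"dx": 0, "dy": 0, "dz": -3, "rx": 0, "ry": 0, "rz": 0, "fingers": 1}, {"dx": 0, "dy": 0, "dz": 0, "rx": 0, "ry": 0, "rz": 0, "fingers": 1}]'

```text
clock: 7.3
tcp_pos: [0.451, -0.318, 0.1033]
orientation: [0.0, 0.974, 0.227, 0.0]
wrist_force: [0.0, 0.2, -2.0]
finger_gap: 0.031
```

servo_tool --deltas '[{"dx": 0, "dy": 0, "dz": -2, "rx": 0, "ry": 0, "rz": 0, "fingers": 1}, {"dx": 0, "dy": 0, "dz": -1, "rx": 0, "ry": 0, "rz": 0, "fingers": 1}, {"dx": 0, "dy": 0, "dz": 0, "rx": 0, "ry": 0, "rz": 0, "fingers": 1}]'

```text
clock: 7.6
tcp_pos: [0.4507, -0.3182, 0.1002]
orientation: [0.0, 0.974, 0.226, 0.0]
wrist_force: [0.1, 0.1, -0.8]
finger_gap: 0.0303
```

servo_tool --deltas '[{"dx": 0, "dy": 0, "dz": -1, "rx": 0, "ry": 0, "rz": 0, "fingers": 1}, {"dx": 0, "dy": 0, "dz": 0, "rx": 0, "ry": 0, "rz": 0, "fingers": 1}]'

```text
clock: 7.8
tcp_pos: [0.4506, -0.3181, 0.099]
orientation: [0.0, 0.974, 0.226, 0.0]
wrist_force: [0.5, 0.2, -0.1]
finger_gap: 0.0304
```

servo_tool --deltas '[{"dx": 0, "dy": 0, "dz": -1, "rx": 0, "ry": 0, "rz": 0, "fingers": 1}, {"dx": 0, "dy": 0, "dz": 0, "rx": 0, "ry": 0, "rz": 0, "fingers": 1}]'

```text
clock: 8.0
tcp_pos: [0.4507, -0.3182, 0.098]
orientation: [0.0, 0.974, 0.226, 0.0]
wrist_force: [-1.5, -0.6, -0.7]
finger_gap: 0.0304
```

servo_tool --deltas '[{"dx": 0, "dy": 0, "dz": -1, "rx": 0, "ry": 0, "rz": 0, "fingers": 1}, {"dx": 0, "dy": 0, "dz": 0, "rx": 0, "ry": 0, "rz": 0, "fingers": 1}, {"dx": 0, "dy": 0, "dz": 0, "rx": 0, "ry": 0, "rz": 0, "fingers": 1}]'

```text
clock: 8.3
tcp_pos: [0.4507, -0.3182, 0.098]
orientation: [0.0, 0.974, 0.226, 0.0]
wrist_force: [-2.5, 1.2, 6.8]
finger_gap: 0.0302
```

servo_tool --deltas '[{"dx": 0, "dy": 0, "dz": -1, "rx": 0, "ry": 0, "rz": 0, "fingers": 1}, {"dx": 0, "dy": 0, "dz": 0, "rx": 0, "ry": 0, "rz": 0, "fingers": 1}, {"dx": 0, "dy": 0, "dz": 0, "rx": 0, "ry": 0, "rz": 0, "fingers": 1}]'

```text
clock: 8.6
tcp_pos: [0.4506, -0.3182, 0.0979]
orientation: [0.001, 0.974, 0.226, 0.0]
wrist_force: [-4.4, 3.0, 14.4]
finger_gap: 0.0305
```

servo_tool --deltas '[{"dx": 0, "dy": 0, "dz": 0, "rx": 0, "ry": 0, "rz": 0, "fingers": -1}, {"dx": 0, "dy": 0, "dz": 0, "rx": 0, "ry": 0, "rz": 0, "fingers": -1}, {"dx": 0, "dy": 0, "dz": 0, "rx": 0, "ry": 0, "rz": 0, "fingers": -1}, {"dx": 0, "dy": 0, "dz": 0, "rx": 0, "ry": 0, "rz": 0, "fingers": -1}, {"dx": 0, "dy": 0, "dz": 0, "rx": 0, "ry": 0, "rz": 0, "fingers": -1}, {"dx": 0, "dy": 0, "dz": 0, "rx": 0, "ry": 0, "rz": 0, "fingers": -1}, {"dx": 0, "dy": 0, "dz": 0, "rx": 0, "ry": 0, "rz": 0, "fingers": -1}]'

```text
clock: 9.3
tcp_pos: [0.4506, -0.3181, 0.0958]
orientation: [-0.0, 0.974, 0.226, -0.0]
wrist_force: [-0.5, -0.1, -0.2]
finger_gap: 0.0855
```

servo_tool --deltas '[{"dx": 0, "dy": 0, "dz": 15, "rx": 0, "ry": 0, "rz": 0, "fingers": -1}, {"dx": 0, "dy": 0, "dz": 25, "rx": 0, "ry": 0, "rz": 0, "fingers": -1}, {"dx": 0, "dy": 0, "dz": 40, "rx": 0, "ry": 0, "rz": 0, "fingers": -1}, {"dx": 0, "dy": 0, "dz": 45, "rx": 0, "ry": 0, "rz": 0, "fingers": -1}, {"dx": 20, "dy": 38, "dz": 0, "rx": 0, "ry": 0, "rz": 0, "fingers": -1}, {"dx": 20, "dy": 38, "dz": 0, "rx": 0, "ry": 0, "rz": 0, "fingers": -1}, {"dx": 20, "dy": 38, "dz": 0, "rx": 0, "ry": 0, "rz": 0, "fingers": -1}, {"dx": 20, "dy": 38, "dz": 0, "rx": 0, "ry": 0, "rz": 0, "fingers": -1}]'

```text
clock: 10.1
tcp_pos: [0.5311, -0.1648, 0.2212]
orientation: [0.0, 0.974, 0.226, 0.0]
wrist_force: [-0.3, -0.5, -0.3]
finger_gap: 0.0857
```

servo_tool --deltas '[{"dx": 15, "dy": 30, "dz": 0, "rx": 0, "ry": 0, "rz": 0, "fingers": -1}, {"dx": 10, "dy": 18, "dz": 0, "rx": 0, "ry": 0, "rz": 0, "fingers": -1}, {"dx": 0, "dy": 0, "dz": 0, "rx": 0, "ry": 0, "rz": 0, "fingers": -1}, {"dx": 0, "dy": 0, "dz": 0, "rx": 0, "ry": 0, "rz": 0, "fingers": -1}]'

```text
clock: 10.5
tcp_pos: [0.5556, -0.1178, 0.2208]
orientation: [0.0, 0.974, 0.227, -0.0]
wrist_force: [0.4, -0.4, -0.3]
finger_gap: 0.0854
```

Run:
```python
from h import *
s=env.get_state(); print(s['tcp_pos'],s['joint_pos'])
d=wcam('wrist'); save('w4',d['img'][60:260,130:390],3); t=wcam('top'); cv2.imwrite('pics/top4.png',t['img'][:,:,::-1])
import pickle; pickle.dump(d,open('w4.pkl','wb')); pickle.dump(t,open('t4.pkl','wb'))
for c in 'wrist','top':
  for n in 'stand','lid':
    for r in cut_out(n,c)[:2]:
        ys,xs=np.nonzero(r['region']); print(c,n,r['confidence'],r['extent'],cv2.minAreaRect(np.c_[xs,ys].astype(np.float32)))
print(proj(d,np.array([[.5584,-.1162,.06]])))
```

```text
[ 0.55558189 -0.11781661  0.22076119] [-3.50086117e-01  3.36812312e-01 -1.27607617e-01  1.10662966e+00
 -5.16160249e-04  2.33355739e+00]
wrist stand 0.91 [192.1, 111.4, 329.6, 247.7] ((257.00872802734375, 181.3161163330078), (130.83131408691406, 124.3831787109375), 8.426968574523926)
wrist stand 0.58 [306.6, 273.3, 420.2, 331.3] ((362.9349365234375, 305.5025634765625), (104.15540313720703, 57.13926696777344), 8.035711288452148)
wrist lid 0.71 [306.9, 269.1, 416.1, 364.5] ((360.2525939941406, 308.52777099609375), (97.8946533203125, 79.11212158203125), 17.904447555541992)
wrist lid 0.55 [190.0, 111.8, 329.4, 249.3] ((257.486328125, 180.56451416015625), (130.5704803466797, 126.34221649169922), 7.556343078613281)
top stand 0.93 [283.9, 191.4, 324.2, 249.8] ((311.06024169921875, 220.50071716308594), (47.39262390136719, 45.83064270019531), 72.25532531738281)
top stand 0.6 [150.2, 173.0, 228.4, 236.6] ((186.6259002685547, 205.34805297851562), (44.57783508300781, 74.00961303710938), 70.11483764648438)
[[254.28971772 192.46927751]]
```

View pics/w4.png

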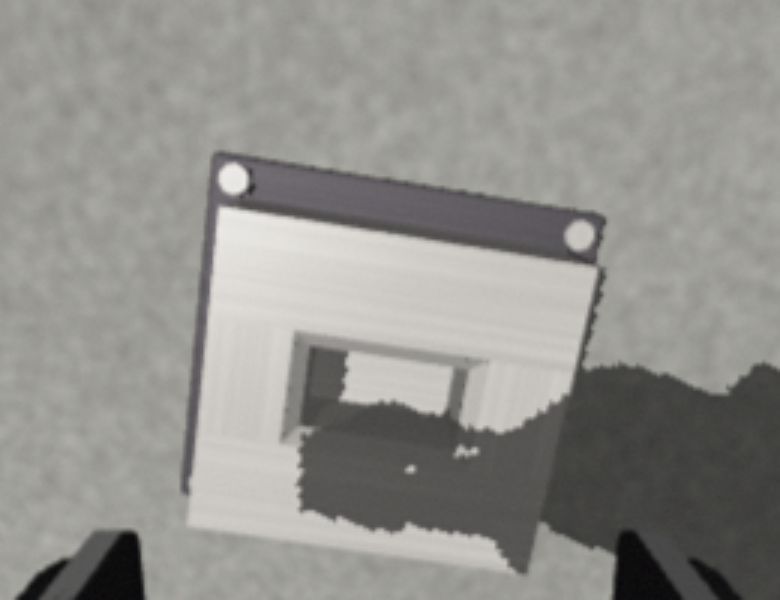

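The stand's top-face corners in this crop are (219,208), (600,266), (527,574) and (188,525). The slot mouth spans about (295,332) to (488,362) along its far edge and (283,442) at near-left.

Run:
```python
from h import *
import pickle; d=pickle.load(open('w4.pkl','rb'))
f=lambda l,z:np.array([ray(d,((u+.5)/3+129.5,(v+.5)/3+59.5),z) for u,v in l])
c=f([(219,208),(600,266),(527,574),(188,525)],.06); print(c.round(4)); print('centre',c.mean(0))
e=[c[1]-c[0],c[2]-c[1],c[3]-c[2],c[0]-c[3]]
for v in e: print(np.hypot(*v[:2]).round(4), np.degrees(np.arctan2(v[1],v[0])).round(2))
m=f([(295,332),(488,362),(283,442)],.06); print('mouth',m.round(4),'centre',(m[1]+m[2])/2)
from scipy.optimize import least_squares
def res(p): 
    P=np.array([[.05,.055,.06],[.05,-.055,.06],[-.05,-.055,.06],[-.05,.055,.06]])@R.from_euler('z',p[2]).as_matrix().T+[p[0],p[1],0]
    return (P-c)[:,:2].ravel()
r=least_squares(res,[.56,-.117,.3]); print(r.x,r.fun.round(4))
# foot-plate studs etc: also check the lid at rest from top
t=pickle.load(open('t4.pkl','rb')); print('stand from top',ray(t,(311.06,220.5),.03))
```

```text
[[ 0.5896 -0.052   0.06  ]
 [ 0.6232 -0.1574  0.06  ]
 [ 0.527  -0.187   0.06  ]
 [ 0.4945 -0.0815  0.06  ]]
centre [ 0.55857171 -0.11947448  0.06      ]
0.1107 -72.32
0.1006 -162.93
0.1103 107.1
0.0995 17.27
mouth [[ 0.5665 -0.0862  0.06  ]
 [ 0.5837 -0.1419  0.06  ]
 [ 0.5334 -0.0972  0.06  ]] centre [ 0.55856906 -0.11954809  0.06      ]
[ 0.55857171 -0.11947448  0.30177273] [ 0.0004 -0.0001 -0.0005  0.0003  0.0002  0.0001 -0.     -0.0003]
stand from top [ 0.55572858 -0.10906778  0.03      ]
```

servo_tool --deltas '[{"dx": -4, "dy": 22, "dz": 10, "rx": 0, "ry": 0, "rz": 0.145, "fingers": -1}, {"dx": -4, "dy": 22, "dz": 10, "rx": 0, "ry": 0, "rz": 0.145, "fingers": -1}, {"dx": -4, "dy": 22, "dz": 10, "rx": 0, "ry": 0, "rz": 0.145, "fingers": -1}, {"dx": -4, "dy": 22, "dz": 10, "rx": 0, "ry": 0, "rz": 0.145, "fingers": -1}, {"dx": -4, "dy": 22, "dz": 10, "rx": 0, "ry": 0, "rz": 0.145, "fingers": -1}, {"dx": -4, "dy": 22, "dz": 10, "rx": 0, "ry": 0, "rz": 0.145, "fingers": -1}, {"dx": -4, "dy": 22, "dz": 10, "rx": 0, "ry": 0, "rz": 0.145, "fingers": -1}, {"dx": -4, "dy": 22, "dz": 10, "rx": 0, "ry": 0, "rz": 0.145, "fingers": -1}]'

```text
clock: 11.6
tcp_pos: [0.5233, 0.0581, 0.3015]
orientation: [0.0, 0.689, 0.725, 0.0]
wrist_force: [1.0, -0.2, 0.2]
finger_gap: 0.0853
```

servo_tool --deltas '[{"dx": -4, "dy": 22, "dz": 0, "rx": 0, "ry": 0, "rz": 0.145, "fingers": -1}, {"dx": -4, "dy": 22, "dz": 0, "rx": 0, "ry": 0, "rz": 0.145, "fingers": -1}, {"dx": -4, "dy": 22, "dz": 0, "rx": 0, "ry": 0, "rz": 0.145, "fingers": -1}, {"dx": -4, "dy": 22, "dz": 0, "rx": 0, "ry": 0, "rz": 0.145, "fingers": -1}, {"dx": -4, "dy": 22, "dz": 0, "rx": 0, "ry": 0, "rz": 0.145, "fingers": -1}, {"dx": -4, "dy": 22, "dz": 0, "rx": 0, "ry": 0, "rz": 0.145, "fingers": -1}, {"dx": -4, "dy": 22, "dz": 0, "rx": 0, "ry": 0, "rz": 0.145, "fingers": -1}, {"dx": -4, "dy": 22, "dz": 0, "rx": 0, "ry": 0, "rz": 0.145, "fingers": -1}]'

```text
clock: 12.4
tcp_pos: [0.4916, 0.2342, 0.301]
orientation: [0.0, 0.179, 0.984, 0.0]
wrist_force: [0.2, -0.7, -0.1]
finger_gap: 0.0853
```

servo_tool --deltas '[{"dx": -3, "dy": 11, "dz": 0, "rx": 0, "ry": 0, "rz": 0.145, "fingers": -1}, {"dx": 0, "dy": 0, "dz": 0, "rx": 0, "ry": 0, "rz": 0.145, "fingers": -1}, {"dx": 0, "dy": 0, "dz": 0, "rx": 0, "ry": 0, "rz": 0.145, "fingers": -1}, {"dx": 0, "dy": 0, "dz": 0, "rx": 0, "ry": 0, "rz": 0.145, "fingers": -1}, {"dx": 0, "dy": 0, "dz": 0, "rx": 0, "ry": 0, "rz": 0.145, "fingers": -1}, {"dx": 0, "dy": 0, "dz": 0, "rx": 0, "ry": 0, "rz": 0, "fingers": -1}]'

```text
clock: 13.0
tcp_pos: [0.4888, 0.2444, 0.301]
orientation: [0.0, -0.179, 0.984, 0.0]
wrist_force: [-0.5, -0.4, 0.8]
finger_gap: 0.0853
```

servo_tool --deltas '[{"dx": 0, "dy": 0, "dz": 0, "rx": 0.045, "ry": -0.118, "rz": 0, "fingers": -1}, {"dx": 0, "dy": 0, "dz": 0, "rx": 0.045, "ry": -0.118, "rz": 0, "fingers": -1}, {"dx": 0, "dy": 0, "dz": 0, "rx": 0.045, "ry": -0.118, "rz": 0, "fingers": -1}, {"dx": 0, "dy": 0, "dz": 0, "rx": 0.045, "ry": -0.118, "rz": 0, "fingers": -1}, {"dx": 0, "dy": 0, "dz": 0, "rx": 0, "ry": 0, "rz": 0, "fingers": -1}, {"dx": 0, "dy": 0, "dz": 0, "rx": 0, "ry": 0, "rz": 0, "fingers": -1}]'

```text
clock: 13.6
tcp_pos: [0.488, 0.2444, 0.3011]
orientation: [0.244, -0.172, 0.953, 0.046]
wrist_force: [0.3, 0.3, -0.5]
finger_gap: 0.0855
```

Run:
```python
from h import *
import pickle
s=env.get_state(); q=s['orientation']; print(s['tcp_pos'],s['joint_pos'].round(3)); print(R.from_quat([q[1],q[2],q[3],q[0]]).as_matrix().round(3))
d=wcam('wrist'); save('w5',d['img'],1.5); pickle.dump(d,open('w5.pkl','wb'))
sv=np.array([-.453,-.173,.875]); y=np.array([-.357,.934,0]); x=np.cross(y,sv); m=np.array([.577,.279,.104])
print(proj(d,np.array([m+.08*sv+i*.011*x+j*.0225*y for i,j in((-1,-1),(-1,1),(1,1),(1,-1))])))
for r in cut_out('long_stone','wrist')[:2]: print(r['confidence'],r['extent'])
```

```text
[0.48797128 0.24439399 0.30114069] [ 0.305 -0.061 -0.508  0.622  0.028 -0.045]
[[-0.821 -0.351  0.45 ]
 [-0.306  0.936  0.171]
 [-0.482  0.003 -0.876]]
[[230.31199046 177.96509779]
 [285.72586563 177.54198445]
 [285.11613445 203.30535616]
 [231.22359229 203.69903803]]
0.88 [161.2, 193.5, 203.9, 255.5]
0.72 [227.4, 151.2, 283.8, 208.6]
```

View pics/w5.png

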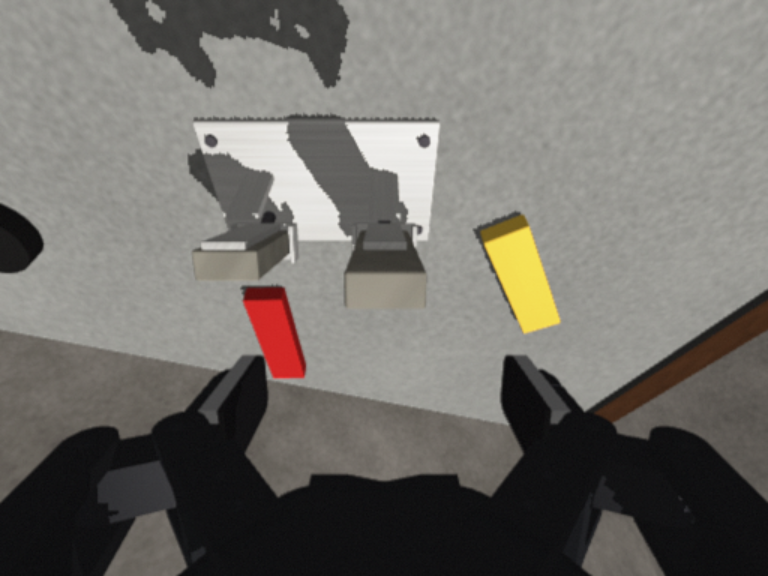

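The long stone's upper end face is at (345–426, 271–307), within about 2 px of the fitted pose and well centred between the fingers. The short stone is at (195–290, 225–278) and clear of them. I approach along the stone's axis.

servo_tool --deltas '[{"dx": 6, "dy": 2, "dz": -36, "rx": 0, "ry": 0, "rz": 0, "fingers": -1}, {"dx": 9, "dy": 3, "dz": -17, "rx": 0, "ry": 0, "rz": 0, "fingers": -1}, {"dx": 9, "dy": 4, "dz": -18, "rx": 0, "ry": 0, "rz": 0, "fingers": -1}, {"dx": 9, "dy": 3, "dz": -17, "rx": 0, "ry": 0, "rz": 0, "fingers": -1}, {"dx": 9, "dy": 4, "dz": -18, "rx": 0, "ry": 0, "rz": 0, "fingers": -1}, {"dx": 0, "dy": 0, "dz": 0, "rx": 0, "ry": 0, "rz": 0, "fingers": -1}, {"dx": 0, "dy": 0, "dz": 0, "rx": 0, "ry": 0, "rz": 0, "fingers": -1}]'

```text
clock: 14.4
tcp_pos: [0.5319, 0.2612, 0.1951]
orientation: [0.245, -0.173, 0.953, 0.046]
wrist_force: [0.3, 0.0, 0.6]
finger_gap: 0.0857
```

Run:
```python
from h import *
s=env.get_state(); print(s['tcp_pos'],s['wrist_force'])
d=wcam('wrist'); t=wcam('scene'); save('p6',np.hstack([d['img'][60:384,60:452],cv2.resize(t['img'][130:292,280:476],(392,324))]))
```

```text
[0.5319015  0.26122826 0.19508878] [0.31021332 0.01716781 0.61775909]
```

View pics/p6.png

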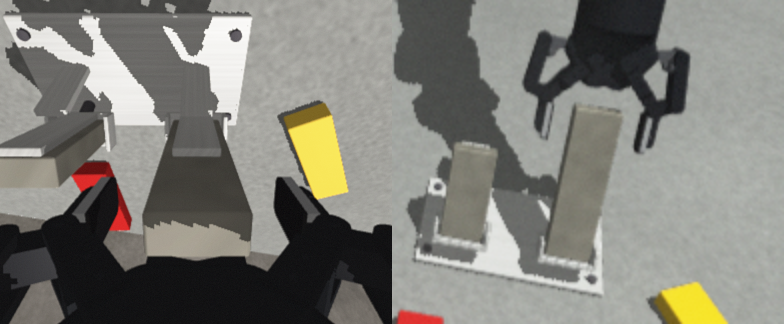

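The stone's top end (crop 145–252, 215–257) sits centred between the open fingers, and the scene view agrees. Closing now.

servo_tool --deltas '[{"dx": 0, "dy": 0, "dz": 0, "rx": 0, "ry": 0, "rz": 0, "fingers": 1}, {"dx": 0, "dy": 0, "dz": 0, "rx": 0, "ry": 0, "rz": 0, "fingers": 1}, {"dx": 0, "dy": 0, "dz": 0, "rx": 0, "ry": 0, "rz": 0, "fingers": 1}, {"dx": 0, "dy": 0, "dz": 0, "rx": 0, "ry": 0, "rz": 0, "fingers": 1}, {"dx": 0, "dy": 0, "dz": 0, "rx": 0, "ry": 0, "rz": 0, "fingers": 1}, {"dx": 0, "dy": 0, "dz": 0, "rx": 0, "ry": 0, "rz": 0, "fingers": 1}, {"dx": 0, "dy": 0, "dz": 0, "rx": 0, "ry": 0, "rz": 0, "fingers": 1}]' --newtons 70

```text
clock: 15.2
tcp_pos: [0.5306, 0.2609, 0.1959]
orientation: [0.246, -0.173, 0.952, 0.046]
wrist_force: [-3.1, -1.1, 5.9]
finger_gap: 0.0445
```

servo_tool --deltas '[{"dx": -2, "dy": -1, "dz": 4, "rx": 0, "ry": 0, "rz": 0, "fingers": 1}, {"dx": -4, "dy": -1, "dz": 8, "rx": 0, "ry": 0, "rz": 0, "fingers": 1}, {"dx": -6, "dy": -2, "dz": 12, "rx": 0, "ry": 0, "rz": 0, "fingers": 1}, {"dx": -6, "dy": -3, "dz": 12, "rx": 0, "ry": 0, "rz": 0, "fingers": 1}, {"dx": -6, "dy": -2, "dz": 12, "rx": 0, "ry": 0, "rz": 0, "fingers": 1}, {"dx": 0, "dy": 0, "dz": 25, "rx": 0, "ry": 0, "rz": 0, "fingers": 1}, {"dx": 0, "dy": 0, "dz": 30, "rx": 0, "ry": 0, "rz": 0, "fingers": 1}, {"dx": 0, "dy": 0, "dz": 20, "rx": 0, "ry": 0, "rz": 0, "fingers": 1}]'

```text
clock: 16.0
tcp_pos: [0.5056, 0.2516, 0.3185]
orientation: [0.245, -0.173, 0.953, 0.046]
wrist_force: [0.6, 0.4, -5.1]
finger_gap: 0.0446
```

The gap is 44.5 mm and the weight is on the wrist, so the stone is held. Now I bring it upright, turn it to the stand's yaw and carry it over.

servo_tool --deltas '[{"dx": 0, "dy": 0, "dz": 15, "rx": 0, "ry": 0, "rz": 0, "fingers": 1}, {"dx": 0, "dy": 0, "dz": 11, "rx": -0.02, "ry": 0.053, "rz": 0, "fingers": 1}, {"dx": 0, "dy": 0, "dz": 0, "rx": -0.035, "ry": 0.095, "rz": 0, "fingers": 1}, {"dx": 0, "dy": 0, "dz": 0, "rx": -0.035, "ry": 0.095, "rz": 0, "fingers": 1}, {"dx": 0, "dy": 0, "dz": 0, "rx": -0.035, "ry": 0.095, "rz": 0, "fingers": 1}, {"dx": 0, "dy": 0, "dz": 0, "rx": -0.035, "ry": 0.085, "rz": 0, "fingers": 1}, {"dx": 0, "dy": 0, "dz": 0, "rx": -0.02, "ry": 0.049, "rz": 0, "fingers": 1}, {"dx": 0, "dy": 0, "dz": 0, "rx": 0, "ry": 0, "rz": -0.057, "fingers": 1}]'

```text
clock: 16.8
tcp_pos: [0.5069, 0.2519, 0.3418]
orientation: [-0.003, -0.15, 0.989, -0.001]
wrist_force: [-0.2, -0.1, -4.4]
finger_gap: 0.0443
```

servo_tool --deltas '[{"dx": 1, "dy": -10, "dz": 0, "rx": 0, "ry": 0, "rz": 0, "fingers": 1}, {"dx": 3, "dy": -20, "dz": 0, "rx": 0, "ry": 0, "rz": 0, "fingers": 1}, {"dx": 4, "dy": -30, "dz": 0, "rx": 0, "ry": 0, "rz": 0, "fingers": 1}, {"dx": 5, "dy": -32, "dz": 0, "rx": 0, "ry": 0, "rz": 0, "fingers": 1}, {"dx": 5, "dy": -32, "dz": 0, "rx": 0, "ry": 0, "rz": 0, "fingers": 1}, {"dx": 5, "dy": -32, "dz": 0, "rx": 0, "ry": 0, "rz": 0, "fingers": 1}, {"dx": 5, "dy": -32, "dz": 0, "rx": 0, "ry": 0, "rz": 0, "fingers": 1}, {"dx": 5, "dy": -32, "dz": 0, "rx": 0, "ry": 0, "rz": 0, "fingers": 1}]'

```text
clock: 17.6
tcp_pos: [0.5387, 0.03, 0.3438]
orientation: [-0.0, -0.151, 0.989, -0.0]
wrist_force: [0.2, 0.3, -3.7]
finger_gap: 0.0445
```

servo_tool --deltas '[{"dx": 5, "dy": -32, "dz": 0, "rx": 0, "ry": 0, "rz": 0, "fingers": 1}, {"dx": 5, "dy": -32, "dz": 0, "rx": 0, "ry": 0, "rz": 0, "fingers": 1}, {"dx": 5, "dy": -32, "dz": 0, "rx": 0, "ry": 0, "rz": 0, "fingers": 1}, {"dx": 3, "dy": -30, "dz": 0, "rx": 0, "ry": 0, "rz": 0, "fingers": 1}, {"dx": 2, "dy": -15, "dz": 0, "rx": 0, "ry": 0, "rz": 0, "fingers": 1}, {"dx": 0, "dy": -8, "dz": 0, "rx": 0, "ry": 0, "rz": 0, "fingers": 1}, {"dx": 0, "dy": 0, "dz": 0, "rx": 0, "ry": 0, "rz": 0, "fingers": 1}, {"dx": 0, "dy": 0, "dz": 0, "rx": 0, "ry": 0, "rz": 0, "fingers": 1}]'

```text
clock: 18.4
tcp_pos: [0.5592, -0.1163, 0.3439]
orientation: [-0.0, -0.151, 0.989, 0.0]
wrist_force: [0.5, 0.0, -5.6]
finger_gap: 0.0439
```

Run:
```python
from h import *
import pickle
s=env.get_state(); q=s['orientation']; M=R.from_quat([q[1],q[2],q[3],q[0]]).as_matrix(); print(s['tcp_pos'],s['joint_pos'].round(3),s['wrist_force']); print(M.round(4))
print('err to stand, mm',(np.array([.5586,-.1195])-s['tcp_pos'][:2])*1e3,'yaw y deg',np.degrees(np.arctan2(M[1,1],M[0,1])))
d=wcam('wrist'); pickle.dump(d,open('w7.pkl','wb')); t=wcam('scene'); pickle.dump(t,open('s7.pkl','wb'))
a=cv2.resize(d['img'][150:384,150:362],(530,585)); b=cv2.resize(t['img'][40:230,190:278],(270,585)); save('p7',np.hstack([a,b]))
# predicted end-face corners in wrist if stone is centred, bottom .185 below tcp
P=np.array([[i*.011,j*.0225,k] for k in(.025,.185) for i in(-1,1) for j in(-1,1)])@M.T+s['tcp_pos']
print(proj(d,P).round(1).tolist()); print(proj(t,P).round(1).tolist())
```

```text
[ 0.55922316 -0.11625788  0.34391237] [-3.460e-01  2.990e-01  1.240e-01  1.396e+00  1.000e-03 -6.490e-01] [ 0.5451493   0.00741593 -5.57812936]
[[-9.544e-01 -2.986e-01 -4.000e-04]
 [-2.986e-01  9.544e-01  7.000e-04]
 [ 1.000e-04  8.000e-04 -1.000e+00]]
err to stand, mm [-0.62316168 -3.24211812] yaw y deg 107.37638937429605
[[207.1, 312.8], [310.5, 312.7], [204.3, 268.3], [313.5, 268.2], [234.9, 200.3], [279.2, 200.2], [234.4, 179.2], [279.8, 179.1]]
[[204.9, 69.9], [225.5, 72.6], [208.8, 65.3], [229.0, 67.9], [212.0, 133.8], [229.8, 136.9], [215.3, 128.7], [232.8, 131.7]]
```

View pics/p7.png

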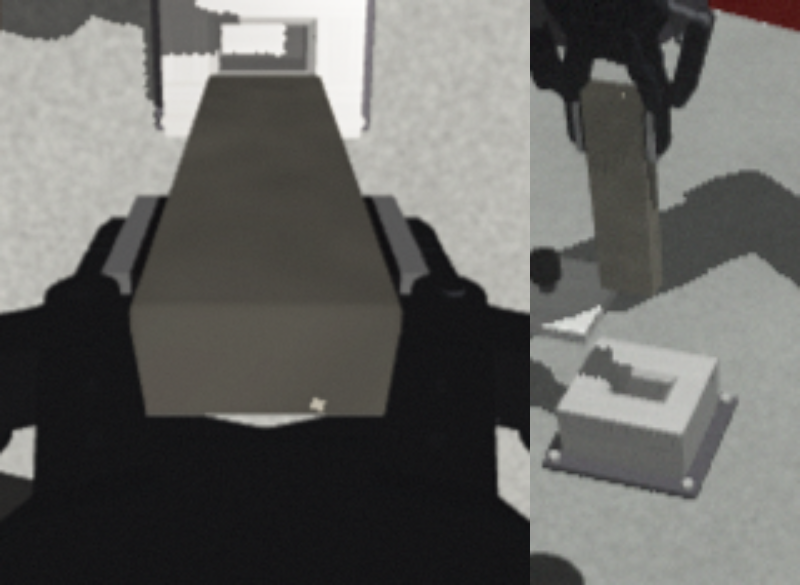

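The stone hangs upright, with its top face at (132–400, 302–415) and lower edge at (210–318, 76), and the slot is visible just beyond. It appears about 5 mm lower in the grip than I assumed. I'll go down to just above the mouth and compare stone and mouth in the same picture.

servo_tool --deltas '[{"dx": 0, "dy": -2, "dz": -15, "rx": 0, "ry": 0, "rz": 0, "fingers": 1}, {"dx": 0, "dy": -2, "dz": -25, "rx": 0, "ry": 0, "rz": 0, "fingers": 1}, {"dx": 0, "dy": 0, "dz": -20, "rx": 0, "ry": 0, "rz": 0, "fingers": 1}, {"dx": 0, "dy": 0, "dz": -14, "rx": 0, "ry": 0, "rz": 0, "fingers": 1}, {"dx": 0, "dy": 0, "dz": 0, "rx": 0, "ry": 0, "rz": 0, "fingers": 1}, {"dx": 0, "dy": 0, "dz": 0, "rx": 0, "ry": 0, "rz": 0, "fingers": 1}]'

```text
clock: 19.1
tcp_pos: [0.5596, -0.1203, 0.2703]
orientation: [-0.0, -0.151, 0.988, 0.0]
wrist_force: [-0.7, -0.2, -4.0]
finger_gap: 0.0443
```

Run:
```python
from h import *
import pickle
s=env.get_state(); q=s['orientation']; M=R.from_quat([q[1],q[2],q[3],q[0]]).as_matrix(); print(s['tcp_pos'],s['wrist_force'])
d=wcam('wrist'); pickle.dump((d,s['tcp_pos'],M),open('w8.pkl','wb')); t=wcam('scene'); pickle.dump(t,open('s8.pkl','wb'))
a=cv2.resize(d['img'][120:240,190:330],(560,480),interpolation=cv2.INTER_CUBIC); b=cv2.resize(t['img'][80:200,195:255],(240,480),interpolation=cv2.INTER_CUBIC); save('p8',np.hstack([a,b]))
```

```text
[ 0.55964264 -0.12025593  0.27027372] [-0.7374046  -0.17414355 -4.04622314]
```

View pics/p8.png

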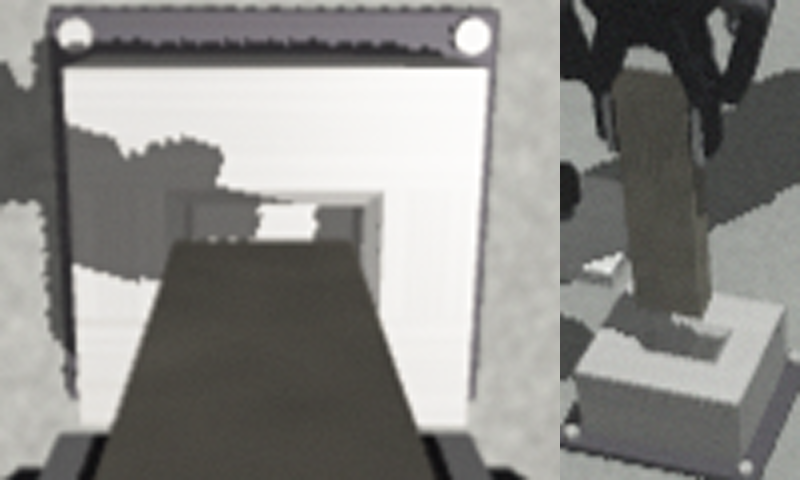

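Run:
```python
from h import *
import pickle
np.set_printoptions(precision=1,suppress=True)
d,p,M=pickle.load(open('w8.pkl','rb')); t=pickle.load(open('s8.pkl','rb'))
f=lambda u,v,z:(M.T@(ray(d,((u+.5)/4+189.5,(v+.5)/4+119.5),z)-p))*1e3  # tool frame mm
for l,u,v,z in(('far L',62,66,.06),('far R',490,66,.06),('mouth L',168,192,.06),('mouth R',384,192,.06)): print(l,f(u,v,z))
for z in(.066,.072,.078,.084): print('stone bottom',z,f(172,241,z),f(350,241,z))
# scene: stone bottom edge corners visible, crop scale 4 off (195,80); x offset 560
g=lambda u,v,z:(M.T@(ray(t,((u-560+.5)/4+194.5,(v+.5)/4+79.5),z)-p))*1e3
for z in(.072,.078,.084): print('scene stone bottom R,L corners (far face)',z,g(697,317,z),g(637,304,z),g(711,300,z))
print('scene stand top corners',g(740,405,.06),g(787,305,.06),g(580,370,.06))
print('scene mouth',g(722,360,.06),g(733,333,.06))
```

```text
far L [ 51.1 -54.  210.3]
far R [ 50.9  57.4 210.3]
mouth L [ 17.8 -27.3 210.3]
mouth R [ 17.7  30.8 210.3]
stone bottom 0.066 [  5.7 -26.  204.3] [  5.6  21.5 204.3]
stone bottom 0.072 [  7.1 -25.5 198.3] [  7.1  21.  198.3]
stone bottom 0.078 [  8.5 -24.9 192.3] [  8.5  20.5 192.3]
stone bottom 0.084 [ 10.  -24.4 186.3] [  9.9  20.  186.3]
scene stone bottom R,L corners (far face) 0.072 [  8.9  11.8 198.3] [ 10.7 -30.3 198.3] [ 27.9  14.9 198.3]
scene stone bottom R,L corners (far face) 0.078 [  2.2  14.5 192.3] [  4.  -27.2 192.3] [ 21.   17.6 192.3]
scene stone bottom R,L corners (far face) 0.084 [ -4.6  17.2 186.3] [ -2.8 -24.  186.3] [ 14.   20.3 186.3]
scene stand top corners [-50.6  59.9 210.3] [ 50.7  60.1 210.3] [-47.6 -47.8 210.3]
scene mouth [-13.8  35.9 210.3] [ 13.5  34.4 210.3]
```

servo_tool --deltas '[{"dx": -3, "dy": 3, "dz": 0, "rx": 0, "ry": 0, "rz": 0, "fingers": 1}, {"dx": 0, "dy": 0, "dz": -6, "rx": 0, "ry": 0, "rz": 0, "fingers": 1}, {"dx": 0, "dy": 0, "dz": -6, "rx": 0, "ry": 0, "rz": 0, "fingers": 1}, {"dx": 0, "dy": 0, "dz": 0, "rx": 0, "ry": 0, "rz": 0, "fingers": 1}, {"dx": 0, "dy": 0, "dz": 0, "rx": 0, "ry": 0, "rz": 0, "fingers": 1}]'

```text
clock: 19.7
tcp_pos: [0.5564, -0.1181, 0.2575]
orientation: [-0.0, -0.151, 0.989, 0.0]
wrist_force: [-0.0, -0.1, -4.9]
finger_gap: 0.0445
```

Run:
```python
from h import *
import pickle
s=env.get_state(); q=s['orientation']; M=R.from_quat([q[1],q[2],q[3],q[0]]).as_matrix(); print(s['tcp_pos'],s['wrist_force'])
d=wcam('wrist'); pickle.dump((d,s['tcp_pos'],M),open('w9.pkl','wb'))
save('p9',cv2.resize(d['img'][120:240,190:330],(700,600),interpolation=cv2.INTER_CUBIC))
```

```text
[ 0.55640719 -0.11806165  0.25749562] [-0.02441312 -0.09588799 -4.91025588]
```

View pics/p9.png

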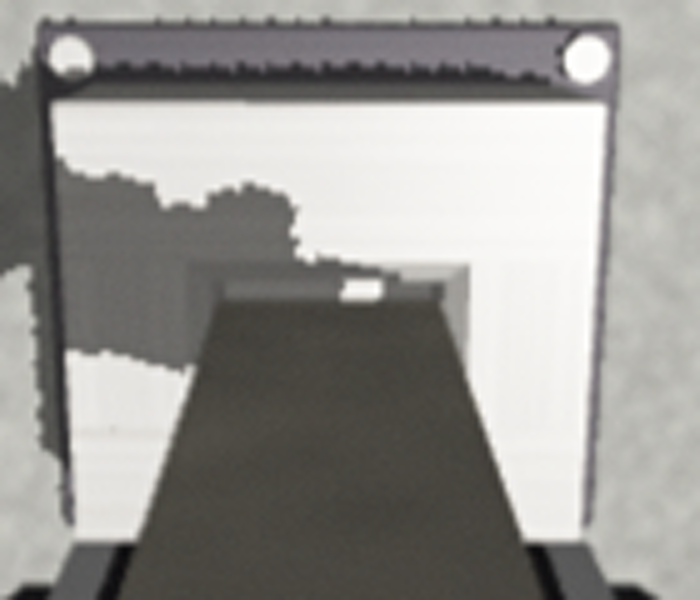

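The stone's lower edge (217–443, centre 330) is now centred on the mouth (190–468, centre 329). The near-side gap of 38 px (about 7 mm) is what an aligned stone should show, so I insert gently.

servo_tool --deltas '[{"dx": 0, "dy": 0, "dz": -4, "rx": 0, "ry": 0, "rz": 0, "fingers": 1}, {"dx": 0, "dy": 0, "dz": -4, "rx": 0, "ry": 0, "rz": 0, "fingers": 1}, {"dx": 0, "dy": 0, "dz": -4, "rx": 0, "ry": 0, "rz": 0, "fingers": 1}, {"dx": 0, "dy": 0, "dz": -4, "rx": 0, "ry": 0, "rz": 0, "fingers": 1}, {"dx": 0, "dy": 0, "dz": 0, "rx": 0, "ry": 0, "rz": 0, "fingers": 1}]'

```text
clock: 20.25
tcp_pos: [0.5562, -0.118, 0.241]
orientation: [-0.001, -0.151, 0.989, 0.0]
wrist_force: [-0.3, -0.1, -3.8]
finger_gap: 0.044
```

servo_tool --deltas '[{"dx": 0, "dy": 0, "dz": -4, "rx": 0, "ry": 0, "rz": 0, "fingers": 1}, {"dx": 0, "dy": 0, "dz": -4, "rx": 0, "ry": 0, "rz": 0, "fingers": 1}, {"dx": 0, "dy": 0, "dz": 0, "rx": 0, "ry": 0, "rz": 0, "fingers": 1}]'

```text
clock: 20.55
tcp_pos: [0.5568, -0.118, 0.2334]
orientation: [0.0, -0.151, 0.989, 0.0]
wrist_force: [2.0, 0.2, -5.4]
finger_gap: 0.044
```

servo_tool --deltas '[{"dx": 0, "dy": 0, "dz": -4, "rx": 0, "ry": 0, "rz": 0, "fingers": 1}, {"dx": 0, "dy": 0, "dz": -4, "rx": 0, "ry": 0, "rz": 0, "fingers": 1}, {"dx": 0, "dy": 0, "dz": 0, "rx": 0, "ry": 0, "rz": 0, "fingers": 1}]'

```text
clock: 20.85
tcp_pos: [0.5568, -0.118, 0.2254]
orientation: [0.0, -0.151, 0.989, 0.0]
wrist_force: [1.3, 0.1, -6.2]
finger_gap: 0.0443
```

servo_tool --deltas '[{"dx": 0, "dy": 0, "dz": -3, "rx": 0, "ry": 0, "rz": 0, "fingers": 1}, {"dx": 0, "dy": 0, "dz": -3, "rx": 0, "ry": 0, "rz": 0, "fingers": 1}, {"dx": 0, "dy": 0, "dz": 0, "rx": 0, "ry": 0, "rz": 0, "fingers": 1}]'

```text
clock: 21.15
tcp_pos: [0.5567, -0.118, 0.2195]
orientation: [0.0, -0.151, 0.989, 0.0]
wrist_force: [1.7, -0.2, -6.0]
finger_gap: 0.0442
```

servo_tool --deltas '[{"dx": 0, "dy": 0, "dz": -3, "rx": 0, "ry": 0, "rz": 0, "fingers": 1}, {"dx": 0, "dy": 0, "dz": -2, "rx": 0, "ry": 0, "rz": 0, "fingers": 1}, {"dx": 0, "dy": 0, "dz": 0, "rx": 0, "ry": 0, "rz": 0, "fingers": 1}]'

```text
clock: 21.45
tcp_pos: [0.5567, -0.1181, 0.2146]
orientation: [0.0, -0.151, 0.989, 0.0]
wrist_force: [2.8, 0.5, -5.7]
finger_gap: 0.0443
```

servo_tool --deltas '[{"dx": 0, "dy": 0, "dz": -2, "rx": 0, "ry": 0, "rz": 0, "fingers": 1}, {"dx": 0, "dy": 0, "dz": 0, "rx": 0, "ry": 0, "rz": 0, "fingers": 1}]'

```text
clock: 21.65
tcp_pos: [0.5567, -0.1181, 0.2127]
orientation: [0.0, -0.151, 0.989, -0.0]
wrist_force: [2.5, 0.7, -4.8]
finger_gap: 0.0438
```

servo_tool --deltas '[{"dx": 0, "dy": 0, "dz": -2, "rx": 0, "ry": 0, "rz": 0, "fingers": 1}, {"dx": 0, "dy": 0, "dz": 0, "rx": 0, "ry": 0, "rz": 0, "fingers": 1}]'

```text
clock: 21.85
tcp_pos: [0.5567, -0.1181, 0.2108]
orientation: [0.0, -0.151, 0.989, -0.0]
wrist_force: [2.4, -0.1, -5.3]
finger_gap: 0.0444
```

servo_tool --deltas '[{"dx": 0, "dy": 0, "dz": -2, "rx": 0, "ry": 0, "rz": 0, "fingers": 1}, {"dx": 0, "dy": 0, "dz": 0, "rx": 0, "ry": 0, "rz": 0, "fingers": 1}]'

```text
clock: 22.05
tcp_pos: [0.5567, -0.1181, 0.2087]
orientation: [0.0, -0.151, 0.989, -0.0]
wrist_force: [2.5, -0.0, -5.3]
finger_gap: 0.044
```

servo_tool --deltas '[{"dx": 0, "dy": 0, "dz": -2, "rx": 0, "ry": 0, "rz": 0, "fingers": 1}, {"dx": 0, "dy": 0, "dz": 0, "rx": 0, "ry": 0, "rz": 0, "fingers": 1}]'

```text
clock: 22.25
tcp_pos: [0.5567, -0.1181, 0.2067]
orientation: [0.0, -0.151, 0.989, -0.0]
wrist_force: [2.0, -0.1, -5.4]
finger_gap: 0.044
```

servo_tool --deltas '[{"dx": 0, "dy": 0, "dz": -1, "rx": 0, "ry": 0, "rz": 0, "fingers": 1}, {"dx": 0, "dy": 0, "dz": 0, "rx": 0, "ry": 0, "rz": 0, "fingers": 1}]'

```text
clock: 22.45
tcp_pos: [0.5567, -0.1181, 0.2059]
orientation: [0.0, -0.151, 0.989, -0.0]
wrist_force: [2.6, 0.9, -4.9]
finger_gap: 0.0442
```

servo_tool --deltas '[{"dx": 0, "dy": 0, "dz": -1, "rx": 0, "ry": 0, "rz": 0, "fingers": 1}, {"dx": 0, "dy": 0, "dz": -1, "rx": 0, "ry": 0, "rz": 0, "fingers": 1}, {"dx": 0, "dy": 0, "dz": 0, "rx": 0, "ry": 0, "rz": 0, "fingers": 1}]'

```text
clock: 22.75
tcp_pos: [0.5567, -0.1181, 0.2038]
orientation: [0.0, -0.151, 0.989, -0.0]
wrist_force: [2.1, 0.7, -4.6]
finger_gap: 0.0443
```

servo_tool --deltas '[{"dx": 0, "dy": 0, "dz": -1, "rx": 0, "ry": 0, "rz": 0, "fingers": 1}, {"dx": 0, "dy": 0, "dz": 0, "rx": 0, "ry": 0, "rz": 0, "fingers": 1}]'

```text
clock: 22.95
tcp_pos: [0.5567, -0.1181, 0.2035]
orientation: [0.0, -0.151, 0.989, -0.0]
wrist_force: [1.3, 1.5, 1.0]
finger_gap: 0.0444
```

servo_tool --deltas '[{"dx": 0, "dy": 0, "dz": -1, "rx": 0, "ry": 0, "rz": 0, "fingers": 1}, {"dx": 0, "dy": 0, "dz": 0, "rx": 0, "ry": 0, "rz": 0, "fingers": 1}]'

```text
clock: 23.15
tcp_pos: [0.5568, -0.1181, 0.2034]
orientation: [0.001, -0.151, 0.989, -0.0]
wrist_force: [-1.3, 0.7, 7.0]
finger_gap: 0.0443
```

That is a firm stop at the expected depth. Release, retreat straight up and check.

servo_tool --deltas '[{"dx": 0, "dy": 0, "dz": 0, "rx": 0, "ry": 0, "rz": 0, "fingers": -1}, {"dx": 0, "dy": 0, "dz": 0, "rx": 0, "ry": 0, "rz": 0, "fingers": -1}, {"dx": 0, "dy": 0, "dz": 0, "rx": 0, "ry": 0, "rz": 0, "fingers": -1}, {"dx": 0, "dy": 0, "dz": 0, "rx": 0, "ry": 0, "rz": 0, "fingers": -1}, {"dx": 0, "dy": 0, "dz": 0, "rx": 0, "ry": 0, "rz": 0, "fingers": -1}, {"dx": 0, "dy": 0, "dz": 0, "rx": 0, "ry": 0, "rz": 0, "fingers": -1}]'

```text
clock: 23.75
tcp_pos: [0.5566, -0.1181, 0.2018]
orientation: [-0.0, -0.151, 0.989, -0.0]
wrist_force: [-0.3, 0.5, -1.9]
finger_gap: 0.0855
```

servo_tool --deltas '[{"dx": 0, "dy": 0, "dz": 10, "rx": 0, "ry": 0, "rz": 0, "fingers": -1}, {"dx": 0, "dy": 0, "dz": 20, "rx": 0, "ry": 0, "rz": 0, "fingers": -1}, {"dx": 0, "dy": 0, "dz": 30, "rx": 0, "ry": 0, "rz": 0, "fingers": -1}, {"dx": 0, "dy": 0, "dz": 30, "rx": 0, "ry": 0, "rz": 0, "fingers": -1}, {"dx": 0, "dy": 0, "dz": 30, "rx": 0, "ry": 0, "rz": 0, "fingers": -1}, {"dx": -30, "dy": 30, "dz": 0, "rx": 0, "ry": 0, "rz": 0, "fingers": -1}, {"dx": -30, "dy": 30, "dz": 0, "rx": 0, "ry": 0, "rz": 0, "fingers": -1}, {"dx": -30, "dy": 30, "dz": 0, "rx": 0, "ry": 0, "rz": 0, "fingers": -1}]'

```text
clock: 24.55
tcp_pos: [0.4658, -0.0275, 0.3228]
orientation: [0.001, -0.15, 0.989, -0.0]
wrist_force: [0.5, 0.6, 0.5]
finger_gap: 0.0851
```

servo_tool --deltas '[{"dx": -30, "dy": 30, "dz": 0, "rx": 0, "ry": 0, "rz": 0, "fingers": -1}, {"dx": -20, "dy": 20, "dz": 0, "rx": 0, "ry": 0, "rz": 0, "fingers": -1}, {"dx": 0, "dy": 0, "dz": 0, "rx": 0, "ry": 0, "rz": 0, "fingers": -1}, {"dx": 0, "dy": 0, "dz": 0, "rx": 0, "ry": 0, "rz": 0, "fingers": -1}]'

```text
clock: 24.95
tcp_pos: [0.4168, 0.0222, 0.323]
orientation: [0.001, -0.151, 0.988, -0.001]
wrist_force: [0.4, -0.1, 0.4]
finger_gap: 0.0854
```

Run:
```python
from h import *
s=env.get_state(); print(s['tcp_pos'],s['wrist_force'])
t=wcam('scene'); u=wcam('top')
Rz=R.from_euler('z',.302).as_matrix()
im=[]
for d in(t,u):
    a=d['img'].copy()
    P=np.array([[i*.011,j*.0225,k] for k in(.06,.18) for i in(-1,1) for j in(-1,1)])@Rz.T+[.5586,-.1175,0]
    p=proj(d,P); print(p[4:].round(1).tolist(), p[:4].round(1).tolist()); im.append(a)
save('p10',np.hstack([cv2.resize(im[0][70:230,90:270],(450,400)),cv2.resize(im[1][100:270,270:420],(350,400))]))
for n in('long_stone','short_stone','lid','puck','oil_bottle','brush'):
  for c in('scene','top'):
    for r in cut_out(n,c)[:3]: print(c,n,round(r['confidence'],2),r['extent'])
```

```text
[0.41678963 0.02216205 0.32297357] [ 0.37835311 -0.09571539  0.4251977 ]
[[214.2, 121.0], [232.0, 124.0], [210.9, 126.1], [229.0, 129.2]] [[218.2, 159.8], [234.3, 162.8], [215.2, 165.0], [231.6, 168.2]]
[[333.4, 219.6], [314.2, 225.5], [330.3, 210.3], [311.2, 216.2]] [[325.4, 220.7], [308.6, 225.9], [322.7, 212.5], [305.9, 217.6]]
scene long_stone 0.73 [209.7, 123.7, 233.4, 170.2]
scene long_stone 0.68 [414.6, 265.5, 488.1, 354.9]
scene long_stone 0.63 [270.0, 286.8, 306.1, 376.8]
top long_stone 0.8 [170.3, 94.2, 205.2, 153.5]
top long_stone 0.68 [75.3, 168.3, 123.7, 218.3]
top long_stone 0.49 [306.1, 212.8, 333.7, 229.3]
scene short_stone 0.93 [305.0, 199.2, 330.0, 252.3]
scene lid 0.92 [171.4, 119.9, 212.5, 149.8]
top lid 0.73 [361.0, 232.1, 416.9, 289.0]
top lid 0.33 [283.2, 191.0, 343.2, 250.4]
top lid 0.16 [365.1, 133.6, 399.1, 166.2]
scene puck 0.71 [173.5, 222.8, 209.3, 249.0]
top puck 0.84 [281.2, 131.5, 308.5, 159.4]
top puck 0.5 [305.7, 214.1, 334.7, 227.6]
scene oil_bottle 0.77 [110.5, 148.5, 141.5, 205.2]
top oil_bottle 0.58 [363.5, 133.3, 399.1, 165.3]
scene brush 0.67 [124.1, 150.0, 176.6, 170.3]
top brush 0.57 [368.4, 186.7, 437.7, 211.8]
top brush 0.16 [359.5, 233.0, 419.9, 290.6]
```

View pics/p10.png

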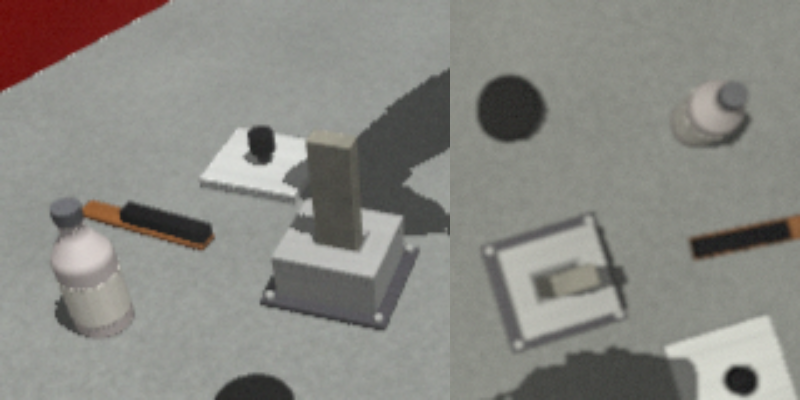

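The stone stands upright in the slot at (335,190), with the lid flat and knob up at (255,165). The stone's outline matches a fully seated one to about 2 px, and the other items show no visible movement.

```bash
python3 -c "
from h import *
print(job.hand_in())"
```

```text
the job is handed in; nothing more can be done
None
```

I moved the dust lid to the open bench and stood the longer stone upright in the slot, then handed the job in at about 25 s of the 72 s allowed. The hand-in reports no verdict, so I don't have a confirmed pass.

- **Lid:** I gripped it by the knob and lowered it until contact built to 14 N, then released it. It lies flat, knob up, near (0.45, -0.32).
- **Long stone:** I gripped it across its width, turned it upright and lined it up with the slot mouth in the wrist picture. I lowered it until it stopped on the slot floor with the gripper at 0.2035 m height, then released it and backed the arm away.

**Last checks:**
- In the scene view, the stone's outline matched a fully seated upright stone to about 2–3 px.
- The short stone, puck, bottle and brush were within a few pixels of where the networks first saw them.
- The wrist force was about zero after I backed away.

**What disagreed:**
- My first stand measurement from the wrist camera was off by about 3 mm, from calibration bias. I corrected it with a same-picture comparison before inserting.
- The pictures put the stone about 5 mm lower in the grip than its contact with the slot floor showed.
- A rough reading of the slot offset from the scene camera was about 10 mm, against about 4 mm from the wrist camera. I used the wrist value.
- My first move calls were refused because of missing keys. Nothing moved.

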